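# Stack the eatery's stack-nest tubs without nesting

## Task

Clear up the condiment tubs into one pile of three: leave the tub with the jars standing where it is, set the tub of limes from the sloping stand gently on it, and then the empty tub on top as a cover. Turn each tub end for end to the one below, so that it stands level on the ledges and does not nest down onto what is inside; spill nothing, do not shove the bottom tub, and leave the bottles, pots and saucers beside them alone.

Things in the scene. Friction and masses are not known exactly. Their poses are not given: they have to be found in the camera images.
- base_tub_mid (a point): Jar tub: holds 3 small lidded jars, flat on the table. All three tubs are alike: open, red plastic, 160 long (x) x 66 wide (y) x 64 high, 130 g empty, tapering to a floor 140 x 46 outside. Grip across the long rims at mid-length: upright faces 66 apart, 15 tall (the tub's top 15 mm), 150 long. Point: tub's centre, 32 above its underside; z out of the open top.
- fruit_tub_mid (a point): Lime tub, like the jar tub, holding 3 loose limes; centre, 32 above its underside. It starts on the stand, leaning 35 deg about its own x axis, +y side down the slope. Contents stay below the rims. Turned END FOR END to the tub below (its +x over the other's -x) a tub stands on 3 ledges, level, floor 54 above the floor below, 3 mm play each way.
- spare_tub_mid (a point): Empty tub, like the jar tub; starts flat on the table; centre, 32 above its underside. A tub set on another the SAME way round slips into it and nests, floor only about 25 above the floor below, or lands on the contents: wrong. Ledges are 10 below the rim, at the tops of pillars moulded into the end walls: two at the corners of the +x end, one in the middle of the -x end.
- base_tub_twin_end (a point): Rim of the jar tub's twin-pillar end: 78 mm along its +x from the centre line, 64 mm above its underside.
- fruit_tub_twin_end (a point): The same point (twin-pillar end, rim height) of the lime tub.
- spare_tub_twin_end (a point): The same point (twin-pillar end, rim height) of the empty tub.
- stand: Fixed sloping stand of sheet metal, 90 deep (x), 182 wide (y), 70 high at its back. Origin under its middle, on the table; +x points to its high back. The sheet rises at 35 deg along +x from 20 above the table; a 14 mm lip in front and 10 mm edges at the sides hold the tub, which lies across it (tub x along stand +y) and lifts off square to the sheet (up, and 35 deg towards the front).
- base_tub: Body of the tub with the jars, origin at the centre of its underside.
- fruit_tub: Body of the tub with the limes, origin at the centre of its underside.
- spare_tub: Body of the empty tub, origin at the centre of its underside.
- sauce_bottle: Bystander: brown glass bottle, 58 mm diameter, 190 mm tall, loose. Origin under its centre.
- chilli_jar: Bystander: reddish jar with white lid, 68 mm diameter, 125 mm tall, loose. Origin under its centre. Not listed, fixed, outside the working space: a chopstick pot (76 across, 210 tall) near x 0.70, y 0.38; a napkin box (100 x 170, 110 tall) near x 0.71, y -0.38; equipment up to 270 tall beyond x 0.72 and beyond |y| 0.45.
- saucer_pile: Bystander: pile of white saucers, 86 mm diameter, 57 mm tall, loose. Origin under its centre.
- pepper_pot: Bystander: glass pepper pot with steel cap, 42 mm diameter, 75 mm tall, loose. Origin under its centre.
- toothpick_pot: Bystander: yellow toothpick pot with white lid, 41 mm diameter, 66 mm tall, loose. Origin under its centre.
- jar0: One of the small jars (33 mm diameter, 39 mm tall) in base_tub. Origin under its centre.
- lime0: One of the limes (28 mm) in fruit_tub, loose. Origin at its centre.
- jar1: One of the small jars (33 mm diameter, 39 mm tall) in base_tub. Origin under its centre.
- lime1: One of the limes (28 mm) in fruit_tub, loose. Origin at its centre.
- jar2: One of the small jars (33 mm diameter, 39 mm tall) in base_tub. Origin under its centre.
- lime2: One of the limes (28 mm) in fruit_tub, loose. Origin at its centre.

How it is judged:
By the outcome, as a careful person would: the job done as asked, in the order asked, and still so for the second after the job is handed in, with the robot touching nothing.
It also fails if it takes over 72 s, if anything falls off the work surface, if the arm or the gripper's body presses on something with over 40 N, if the wrist force passes 120 N, or if a joint passes its speed limit or range.

## Robot

A 6-joint arm with a two-finger parallel gripper is mounted at the origin on the work surface. World frame = base frame: x ahead of the robot, y to its left, z up, the work surface at z = 0. Lengths are in m, angles in rad, forces in N, time in s.
With the tool pointing down it reaches from about 0.375 to 0.975 m from the base axis. Payload 3.8 kg.
Tool frame: the origin (TCP) lies on the centre line of the jaws, within the pads' length; the fingertips stand 14 mm ahead of it and the grasp point (between the pads) lies 5 mm behind it (bot.finger_overhang is the distance from the TCP to the fingertips, in m); y points along the fingers, x is the direction in which the jaws open and shut, and the axes are right-handed (so a half turn about y gives the same grasp; the last joint's range is limited). The gripper opens to 85 mm and grips with 20 to 120 N. Pads are 22 mm wide; open, the fingers measure 114 mm over their backs; the gripper's body (76 mm by 85 mm) begins 54 mm behind the grasp point. The pads swing forward as they close: fully open they stand 13 mm farther back than shut.
Start: joints at [1.206, 0.264, 1.604, -0, 1.274, -0.037], TCP at [0.217, 0.639, 0.245] pointing down, gripper open.
Joint ranges: [-2.63, 2.63], [-0.94, 2.18], [0.31, 2.57], [-1.31, 4.45], [0, 2.66], [-2.55, 2.55]. Speed limits (rad/s): [2.57, 2.57, 3.14, 3.14, 3.14, 3.14].

## Interface

Orientations are given as a rotation vector (axis times angle).
In Python, from workcell import readout, read_camera, bot, spotter gives the robot as it stands.
- The arm moves only by the tool jog_arm, never from a script. Its argument "increments" is a list of rows, each a list of 7 numbers: the shift along the tool's x, y, z in m, then the turn, a rotation vector about the tool's x, y, z in rad, then the opening, from 0 (shut) to 1 (fully open). A call has 1 to 10 rows; each row shifts and turns the pose as measured when the row begins, along the tool's axes as they then stand; what a row does not reach is not made up. A row lasts 1/8 s, in which the tool goes at most 62.5 mm and 10.7 degrees, less where a joint would pass 70% of its speed; a pose out of reach is approached as far as the arm can. A call with a gripper value outside its range is refused whole. The fingers move at their own pace and stop on an object; "force" is the grip in N (left out, the last holds). Time passes only in rows, so rows that do not move let the fingers close. It gives the time, the measured TCP pose, the force and the opening at its end, in the units of the state.
- readout.read_state(): the state, without advancing time (a new reading comes with each control period).
- read_camera(name): name is "scene" or "side" or "wrist"; returns a dict with "img" (384x512x3 uint8, blue, green, red), "range_z" (384x512 float32, m along the optical axis (not along the pixel's ray), 0 where there is no reading), "fx", "fy", "cx", "cy" (pixels), "world_from_camera" (4x4, takes a point from camera to world coordinates). Camera axes: x right, y down, z forward; pixel columns grow to the right and rows downward; lengths in m; the calibration is good to about 2 mm. A picture is of the moment at which its call begins.
- bot.finish_job(): hands the job in, once; it reports no verdict.
Trained networks look in a picture, given as the dict that the camera call returned (one of the last four; its "shot" number tells which), for a name from the list of things; names that differ only in an ending like _2 or _b are one class to them, and where a whole thing is asked for, a point or a joint stands for the part that bears it (a point fixed in the world has none). Each returns a list of dicts, best first, with "p" (0 to 1); they miss things now and then, are a little off and sometimes report something else, mostly with a low value. They report only what shows in the picture. A call takes as long as a camera call.
- spotter.masks_of(picture, thing): "mask" (384x512 bool, what is visible of it) and "location" ([column, row] in pixels, amid what is visible of it).
- spotter.spot_point(picture, thing): "location" ([column, row] in pixels: a listed point, or the origin of a listed thing).
The state is a dict: "time": time; "q": joint angles; "joint_vel": joint speeds; "joint_torque": joint torques, N m; "tool_pos": TCP position; "tcp_rot": TCP orientation; "wrist_force": force on the tool from outside, world axes, zero at the start; "torque": the same for the moment, N m; "width": opening from 0.0 (shut) to 1.0 (fully open).
Only numpy, scipy, OpenCV 4.12 (cv2) and the standard library are available. Lean on these libraries where they do the work, as an engineer would, in place of code of your own. Each camera call takes 0.05 s, during which the arm holds its last target. There are 200 camera calls.

## Working session

There is one attempt and no reset: what is moved stays moved. The work goes in short steps, Python scripts to look and compute and a tool call to move; the robot and the scene stay as the last step left them, time stands still between calls to the robot, and variables do not carry over. Pictures are saved under pics/ and viewed, about 8 in all and at most 12, crops included, and the job is handed in when it is done.

Besides the shell and the picture viewer there is one more tool, called as name([rows], argument=value, ...), one row to a line, values as JSON. jog_arm: Moves the arm, as the interface text tells. Its arguments: {"type":"object","properties":{"increments":{"type":"array"},"force":{"type":"number"}},"required":["increments"]}

```bash
mkdir -p pics; ls; cat > h.py <<'E'
import numpy as np, cv2
from scipy.spatial.transform import Rotation as R
from workcell import readout, read_camera, bot, spotter
def cloud(p):
    z=p["range_z"]; v,u=np.mgrid[:z.shape[0],:z.shape[1]]
    P=np.stack([(u-p["cx"])/p["fx"]*z,(v-p["cy"])/p["fy"]*z,z],-1)
    T=p["world_from_camera"]; W=P@T[:3,:3].T+T[:3,3]; W[z<=0]=np.nan
    return W
def at(W,loc,r=2):
    c,q=int(round(loc[0])),int(round(loc[1])); return np.nanmedian(W[max(q-r,0):q+r+1,max(c-r,0):c+r+1].reshape(-1,3),0)
def ray_z(p,loc,z):
    T=p["world_from_camera"]; d=T[:3,:3]@np.array([(loc[0]-p["cx"])/p["fx"],(loc[1]-p["cy"])/p["fy"],1]); o=T[:3,3]
    return o+d*(z-o[2])/d[2]
E
python3 - <<'E'
from h import *
np.set_printoptions(precision=4,suppress=True)
s=readout.read_state(); print(s)
for n in ["scene","side"]:
    p=read_camera(n); W=cloud(p); np.savez(n+"0.npz",W=W,img=p["img"],**{k:p[k] for k in("fx","fy","cx","cy","world_from_camera","range_z")})
    print(n,p["world_from_camera"],p["fx"])
    cv2.imwrite(f"pics/{n}0.png",p["img"])
    for t in ["base_tub","fruit_tub","spare_tub","stand","sauce_bottle","chilli_jar","saucer_pile","pepper_pot","toothpick_pot"]:
        m=spotter.masks_of(p,t)[:1]
        for d in m: print(t,round(d["p"],2),d["location"],np.nanmedian(W[d["mask"]],0),np.nanpercentile(W[d["mask"]],[3,97],axis=0).ravel())
    for t in ["base_tub_mid","fruit_tub_mid","spare_tub_mid","base_tub_twin_end","fruit_tub_twin_end","spare_tub_twin_end","stand"]:
        for d in spotter.spot_point(p,t)[:2]: print(t,round(d["p"],2),d["location"],at(W,d["location"]),ray_z(p,d["location"],.064)if 'twin' in t else ray_z(p,d["location"],.032))
E
```

```text
pics
{'time': 0.0, 'q': array([ 1.2061,  0.2648,  1.6054, -0.    ,  1.2737, -0.0369]), 'joint_vel': array([-0.0005,  0.0025,  0.0001,  0.0014, -0.0014,  0.0004]), 'joint_torque': array([  0.0013, -51.508 , -36.7327,  -0.0002,   0.012 ,   0.    ]), 'tool_pos': array([0.2171, 0.6384, 0.244 ]), 'tcp_rot': array([-1.3479, -0.9631,  0.9662]), 'wrist_force': array([-0.2291,  1.5249, -0.2338]), 'torque': array([-0.0037,  0.0234,  0.0253]), 'width': 0.9984998797586186}
scene [[-0.7442  0.5352 -0.3997  1.0173]
 [ 0.6679  0.6065 -0.4314  0.5264]
 [ 0.0115 -0.588  -0.8088  1.0581]
 [ 0.      0.      0.      1.    ]] 434.91230728615534
base_tub 0.84 [232.3, 212.5] [0.6107 0.0041 0.0499] [ 0.5504 -0.0622  0.0049  0.6712  0.0741  0.0679]
fruit_tub 0.84 [212.5, 127.0] [ 0.4624 -0.2721  0.0724] [ 0.4008 -0.3554  0.0476  0.4946 -0.2043  0.1062]
spare_tub 0.34 [231.4, 207.5] [0.6117 0.0039 0.0511] [ 0.5499 -0.0613  0.0056  0.672   0.0744  0.0679]
stand 0.67 [174.2, 175.9] [ 0.6661 -0.1721  0.0996] [ 0.6356 -0.2135  0.0201  0.6891 -0.1588  0.1295]
sauce_bottle 0.73 [259.9, 267.8] [0.6934 0.2053 0.1206]
[... 2214 characters left out ...]
-0.1026  0.0639]
base_tub_mid 0.61 [299.0, 212.6] [ 0.599  -0.0307  0.0609] [ 0.6084 -0.0019  0.032 ]
fruit_tub_mid 0.93 [252.3, 327.2] [ 0.4535 -0.2753  0.0546] [ 0.4558 -0.263   0.032 ]
spare_tub_mid 0.73 [234.7, 151.9] [0.4925 0.2189 0.0587] [0.4952 0.2594 0.032 ]
base_tub_twin_end 0.81 [333.3, 214.5] [ 0.6712 -0.0472  0.0622] [ 0.6692 -0.0518  0.064 ]
base_tub_twin_end 0.2 [302.6, 221.3] [ 0.6074 -0.0369  0.0391] [ 0.5988 -0.0597  0.064 ]
fruit_tub_twin_end 0.84 [225.5, 288.3] [ 0.4187 -0.2116  0.0861] [ 0.4183 -0.1973  0.064 ]
spare_tub_twin_end 0.93 [206.7, 142.5] [0.4232 0.2853 0.0589] [0.4222 0.2715 0.064 ]
stand 0.98 [269.9, 339.8] [ 0.4728 -0.3272  0.1032] [ 0.4814 -0.2912  0.032 ]
```

```bash
python3 - <<'E'
import cv2,numpy as np
a=cv2.imread("pics/scene0.png");b=cv2.imread("pics/side0.png")
cv2.imwrite("pics/v1.png",cv2.resize(a,(800,600),interpolation=cv2.INTER_CUBIC))
cv2.imwrite("pics/v2.png",cv2.resize(b,(800,600),interpolation=cv2.INTER_CUBIC))
E
```

```text
(no output)
```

View pics/v1.png

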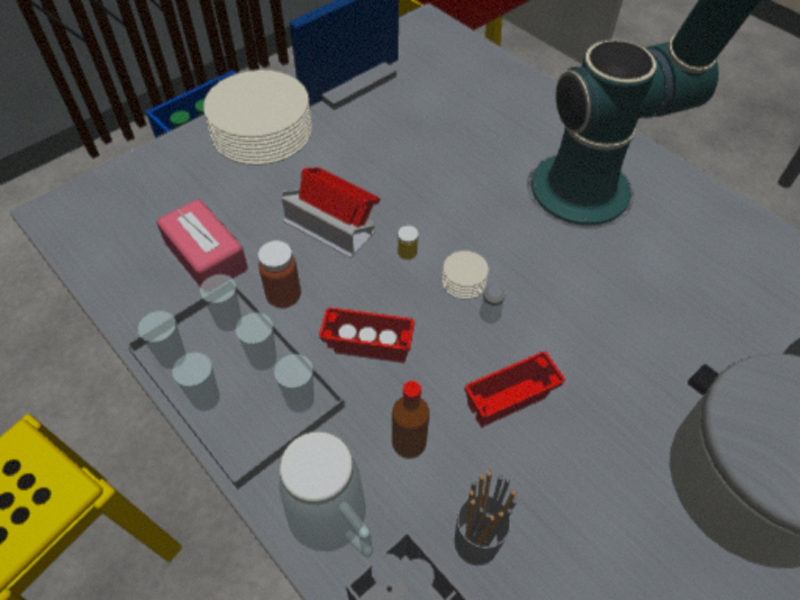

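View pics/v2.png

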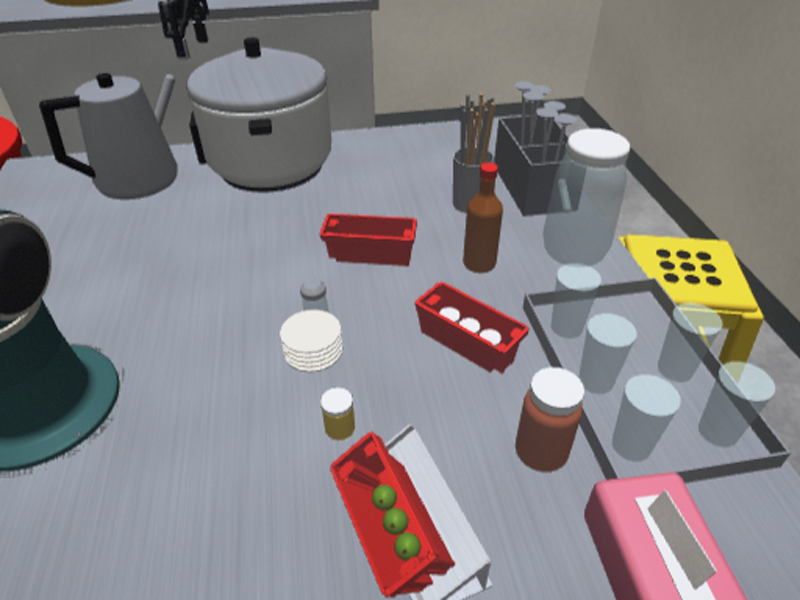

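```bash
cat > fit.py <<'E'
from h import *
def rimfit(P,Rt,lo,hi):
    """P world points, Rt world->frame rows; points with frame-z in lo..hi -> min area rect"""
    Q=P@Rt.T; k=(Q[:,2]>lo)&(Q[:,2]<hi); q=Q[k]
    (c,s,a)=cv2.minAreaRect((q[:,:2]*1000).astype(np.float32))
    if s[0]<s[1]: a+=90; s=s[::-1]
    return np.array(c)/1000,s,((a+90)%180)-90,k.sum(),np.median(q[:,2])
E
python3 - <<'E'
from fit import *
np.set_printoptions(precision=4,suppress=True)
C={n:np.load(n+"0.npz") for n in("scene","side")}
def red(d):
    i=d["img"].astype(int); return (i[...,2]>110)&(i[...,1]<60)&(i[...,0]<60)
box={"base":(.52,.70,-.10,.11),"spare":(.40,.60,.17,.33)}
for n in list(C)+["both"]:
    P=np.concatenate([C[m]["W"][red(C[m])] for m in (C if n=="both" else [n])])
    for t,b in box.items():
        k=(P[:,0]>b[0])&(P[:,0]<b[1])&(P[:,1]>b[2])&(P[:,1]<b[3]); print(n,t,rimfit(P[k],np.eye(3),.057,.072))
    k=(P[:,0]>.36)&(P[:,0]<.54)&(P[:,1]>-.40)&(P[:,1]<-.17); F=P[k]
    # stand frame: yaw psi (stand x), tilt 35
    for psi in np.deg2rad([20,24,28,32,36,40]):
        sx=np.array([np.cos(psi),np.sin(psi),0]);sy=np.array([-np.sin(psi),np.cos(psi),0])
        z=np.array([0,0,1])*np.cos(.6109)-sx*np.sin(.6109); x=sy; y=np.cross(z,x)
        Rt=np.array([x,y,z]); zz=F@z; h=np.percentile(zz,99.5)
        c,s,a,k,m=rimfit(F,Rt,h-.008,h+.004); print(n,"fruit",np.rad2deg(psi).round(),c,np.array(s),round(a,2),k,round(h,4),m, (Rt.T@np.r_[c,h]))
E
```

```text
scene base (array([0.6109, 0.0052]), (159.3178253173828, 68.4002914428711), -50.69002914428711, np.int64(257), np.float64(0.0655135375770769))
scene spare (array([0.4982, 0.2517]), (159.5419464111328, 65.7455825805664), -16.259178161621094, np.int64(317), np.float64(0.06537874990827242))
scene fruit 20.0 [-0.4142 -0.3066] [161.3192  71.3934] -4.93 158 -0.1019 -0.10691291617118606 [ 0.4325 -0.2833  0.0924]
scene fruit 24.0 [-0.469  -0.2787] [91.2731 69.4379] -6.56 92 -0.0818 -0.08654948016970695 [ 0.4422 -0.3165  0.0929]
scene fruit 28.0 [-0.499  -0.2493] [71.8307 64.3234] 83.38 69 -0.0609 -0.06578310697974393 [ 0.4455 -0.3283  0.0931]
scene fruit 32.0 [-0.5177 -0.2181] [68.455  57.2134] 80.12 56 -0.0395 -0.04464288808422402 [ 0.445  -0.3324  0.0927]
scene fruit 36.0 [-0.5392 -0.1861] [68.4779 39.3537] 76.88 47 -0.0176 -0.022374970937111917 [ 0.4484 -0.3406  0.0923]
scene fruit 40.0 [-0.5493 -0.155 ] [68.4709 39.1224] 73.56 42 0.0046 0.00047957584321949134 [ 0.4483 -0.3409  0.0927]
side base (array([0.6108, 0.0019]), (158.40545654296875, 66.92413330078125), -51.26077651977539, np.int6
[... 1181 characters left out ...]
h fruit 20.0 [-0.4152 -0.3065] [163.3528  71.3934] -4.93 822 -0.1019 -0.10590622324715768 [ 0.4328 -0.2843  0.0924]
both fruit 24.0 [-0.4697 -0.2778] [94.8943 70.2786] -8.35 580 -0.0818 -0.08560564603168758 [ 0.4418 -0.3175  0.0923]
both fruit 28.0 [-0.4995 -0.248 ] [70.6621 70.4422] -11.4 464 -0.0609 -0.06431431337862188 [ 0.4448 -0.3293  0.0924]
both fruit 32.0 [-0.5195 -0.2168] [69.4089 63.546 ] 78.2 400 -0.0394 -0.042504093292425785 [ 0.4451 -0.3345  0.0921]
both fruit 36.0 [-0.5408 -0.1844] [69.339  45.9653] 74.76 357 -0.0172 -0.019964476659526827 [ 0.4481 -0.3429  0.0917]
both fruit 40.0 [-0.5518 -0.1531] [68.0827 41.2799] 68.1 317 0.0055 0.0029721353992727332 [ 0.4483 -0.3441  0.0924]
```

```bash
python3 - <<'E'
from fit import *
np.set_printoptions(precision=4,suppress=True)
C={n:np.load(n+"0.npz") for n in("scene","side")}
def red(d):
    i=d["img"].astype(int); return (i[...,2]>90)&(i[...,1]<60)&(i[...,0]<60)
for n in list(C):
    P=C[n]["W"][red(C[n])]
    k=(P[:,0]>.36)&(P[:,0]<.54)&(P[:,1]>-.40)&(P[:,1]<-.17); F=P[k]
    for psi in np.deg2rad([12,14,15,16,17,18]):
        sx=np.array([np.cos(psi),np.sin(psi),0]);sy=np.array([-np.sin(psi),np.cos(psi),0])
        z=np.array([0,0,1])*np.cos(.6109)-sx*np.sin(.6109); x=sy; y=np.cross(z,x)
        Rt=np.array([x,y,z]); zz=F@z; h=np.percentile(zz,99)
        c,s,a,k,m=rimfit(F,Rt,h-.007,h+.006); print(n,np.rad2deg(psi).round(),c,np.array(s),round(a,2),k,round(h,4), (Rt.T@np.r_[c,h]))
s=readout.read_state(); M=R.from_rotvec(s["tcp_rot"]).as_matrix(); print(M)
p=read_camera("wrist"); print(R.from_rotvec(s["tcp_rot"]).inv().as_matrix()@p["world_from_camera"][:3,:3], M.T@(p["world_from_camera"][:3,3]-s["tool_pos"]),p["fx"])
E
```

```text
scene 12.0 [-0.3668 -0.3513] [161.3801  71.4028] 1.63 206 -0.1356 [ 0.4338 -0.2828  0.0904]
scene 14.0 [-0.3793 -0.3406] [161.4605  71.4039] -0.01 222 -0.1286 [ 0.4341 -0.2827  0.0901]
scene 15.0 [-0.3854 -0.3352] [161.3327  71.7188] -0.49 232 -0.125 [ 0.4342 -0.2827  0.0899]
scene 16.0 [-0.3914 -0.3296] [161.3377  71.7191] -1.31 224 -0.1208 [ 0.434  -0.2827  0.0901]
scene 17.0 [-0.3973 -0.324 ] [161.3264  71.7196] -2.13 211 -0.1164 [ 0.4338 -0.2828  0.0905]
scene 18.0 [-0.4031 -0.3183] [161.4285  71.3993] -3.29 192 -0.1117 [ 0.4334 -0.283   0.0911]
side 12.0 [-0.37   -0.3494] [160.269   65.5095] 1.66 996 -0.1372 [ 0.4339 -0.286   0.0881]
side 14.0 [-0.3825 -0.3387] [160.306  65.509] 0.02 1045 -0.1302 [ 0.4342 -0.286   0.0876]
side 15.0 [-0.3886 -0.3332] [160.3004  65.5091] -0.8 1020 -0.126 [ 0.434  -0.2861  0.0879]
side 16.0 [-0.3946 -0.3276] [160.2788  65.5095] -1.62 986 -0.1216 [ 0.4338 -0.2862  0.0883]
side 17.0 [-0.4005 -0.3219] [160.2415  65.5102] -2.44 941 -0.1169 [ 0.4334 -0.2863  0.0889]
side 18.0 [-0.4067 -0.3161] [159.4221  65.4835] -3.32 861 -0.1122 [ 0.4332 -0.2869  0.0895]
[[ 0.3219 -0.     -0.9468]
 [ 0.9468 -0.      0.3219]
 [-0.0001 -1.      0.    ]]
[[ 1.      0.0001  0.0014]
 [-0.0013 -0.2852  0.9585]
 [ 0.0005 -0.9585 -0.2852]] [-0.0009 -0.1289  0.0731] 287.16198402725723
```

```bash
cat > plan.py <<'E'
from h import *
from scipy.linalg import expm,logm
np.set_printoptions(precision=4,suppress=True)
def H(Rm,p): T=np.eye(4);T[:3,:3]=Rm;T[:3,3]=p;return T
def cur(): s=readout.read_state(); return H(R.from_rotvec(s["tcp_rot"]).as_matrix(),s["tool_pos"])
def down(yaw):
    c,s=np.cos(np.deg2rad(yaw)),np.sin(np.deg2rad(yaw)); return np.array([[c,0,-s],[s,0,c],[0,-1,0]])
def tilted(psi,tilt):
    psi,t=np.deg2rad([psi,tilt]); sx=np.array([np.cos(psi),np.sin(psi),0]);Z=np.array([0,0,1.])
    y=-(np.cos(t)*Z-np.sin(t)*sx); x=np.cos(t)*sx+np.sin(t)*Z; return np.c_[x,y,np.cross(x,y)]
def plan(T,n,T0=None):
    T0=cur() if T0 is None else T0
    G=np.linalg.inv(T0)@T; D=np.real(expm(np.real(logm(G))/n))
    rv=R.from_matrix(D[:3,:3]).as_rotvec()
    print("from",T0[:3,3],"to",T[:3,3],"rows",n,"each",(D[:3,3]*1000).round(1),"mm",rv.round(4),"| mm",round(np.linalg.norm(D[:3,3])*1000,1),"deg",np.rad2deg(np.linalg.norm(rv)).round(1))
    return T
RIM=np.array([.434,-.2845,.0890]); Tz=-tilted(14,35)[:,1]
GF=H(tilted(14,35),RIM-.012*Tz)
E
python3 - <<'E'
from plan import *
print(bot.finger_overhang,[a for a in dir(bot) if a[0]!='_'])
A=H(down(14),[.40,-.28,.30])
plan(A,18); 
P=GF.copy();P[:3,3]+=.09*Tz; print(GF,P[:3,3]); plan(P,6,A)
E
```

```text
0.014 ['MotionError', 'finger_overhang', 'finish_job']
from [0.2173 0.639  0.2453] to [ 0.4  -0.28  0.3 ] rows 18 each [-29.5  -3.  -45.5] mm [0.     0.0555 0.    ] | mm 54.4 deg 3.2
[[ 0.7948  0.5565 -0.2419  0.4407]
 [ 0.1982  0.1388  0.9703 -0.2828]
 [ 0.5736 -0.8192  0.      0.0792]
 [ 0.      0.      0.      1.    ]] [ 0.3906 -0.2953  0.1529]
from [ 0.4  -0.28  0.3 ] to [ 0.3906 -0.2953  0.1529] rows 6 each [-8.4 23.5 -2.1] mm [ 0.     -0.     -0.1018] | mm 25.1 deg 5.8
```

jog_arm([
  [-0.0295, -0.003, -0.0455, 0, 0.0555, 0, 1],
  [-0.0295, -0.003, -0.0455, 0, 0.0555, 0, 1],
  [-0.0295, -0.003, -0.0455, 0, 0.0555, 0, 1],
  [-0.0295, -0.003, -0.0455, 0, 0.0555, 0, 1],
  [-0.0295, -0.003, -0.0455, 0, 0.0555, 0, 1],
  [-0.0295, -0.003, -0.0455, 0, 0.0555, 0, 1],
  [-0.0295, -0.003, -0.0455, 0, 0.0555, 0, 1],
  [-0.0295, -0.003, -0.0455, 0, 0.0555, 0, 1],
  [-0.0295, -0.003, -0.0455, 0, 0.0555, 0, 1],
  [-0.0295, -0.003, -0.0455, 0, 0.0555, 0, 1],
])

```text
time: 3.0
tool_pos: [0.4377, 0.1382, 0.2768]
tcp_rot: [-1.504, -0.536, 0.525]
wrist_force: [0.1, 0.2, 0.2]
width: 1.0
```

```bash
python3 - <<'E'
from plan import *
A=H(down(14),[.40,-.28,.30]); plan(A,10); plan(A,8); print(readout.read_state()["q"])
E
```

```text
from [0.4377 0.1382 0.2768] to [ 0.4  -0.28  0.3 ] rows 10 each [-22.9  -2.4 -35.6] mm [0.     0.0433 0.0007] | mm 42.4 deg 2.5
from [0.4377 0.1382 0.2768] to [ 0.4  -0.28  0.3 ] rows 8 each [-28.9  -3.  -44.3] mm [0.     0.0542 0.0009] | mm 53.0 deg 3.1
[ 0.2507 -0.1794  2.0068  0.0013  1.3072 -0.4275]
```

jog_arm([
  [-0.0289, -0.003, -0.0443, 0, 0.0542, 0.0009, 1],
  [-0.0289, -0.003, -0.0443, 0, 0.0542, 0.0009, 1],
  [-0.0289, -0.003, -0.0443, 0, 0.0542, 0.0009, 1],
  [-0.0289, -0.003, -0.0443, 0, 0.0542, 0.0009, 1],
  [-0.0289, -0.003, -0.0443, 0, 0.0542, 0.0009, 1],
  [-0.0289, -0.003, -0.0443, 0, 0.0542, 0.0009, 1],
  [-0.0289, -0.003, -0.0443, 0, 0.0542, 0.0009, 1],
  [-0.0289, -0.003, -0.0443, 0, 0.0542, 0.0009, 1],
])

```text
time: 4.0
tool_pos: [0.3957, -0.2938, 0.304]
tcp_rot: [-1.567, -0.187, 0.173]
wrist_force: [1.2, -0.7, 0.4]
width: 0.998
```

```bash
python3 - <<'E'
from plan import *
from fit import rimfit
P=GF.copy();P[:3,3]+=.09*Tz; plan(P,7); print(readout.read_state()["q"])
p=read_camera("wrist"); W=cloud(p); i=p["img"].astype(int); r=(i[...,2]>90)&(i[...,1]<60)&(i[...,0]<60)
F=W[r]; k=(F[:,0]>.36)&(F[:,0]<.54)&(F[:,1]>-.40)&(F[:,1]<-.17); F=F[k]; print(len(F))
for psi in (12,14,16):
    M=tilted(psi,35); Rt=np.array([M[:,2],-M[:,0],-M[:,1]]); z=F@Rt[2]; h=np.percentile(z,99)
    c,s,a,n,m=rimfit(F,Rt,h-.007,h+.006); print(psi,s,a,n,Rt.T@np.r_[c,h])
cv2.imwrite("pics/w1.png",p["img"])
E
```

```text
from [ 0.3957 -0.2938  0.304 ] to [ 0.3906 -0.2953  0.1529] rows 7 each [-6.5 20.9 -0. ] mm [ 0.0013 -0.0019 -0.086 ] | mm 21.9 deg 4.9
[-0.6922 -0.1246  1.9104  0.0044  1.347  -0.9223]
6181
12 (158.94680786132812, 66.81056213378906) 1.71596097946167 1726 [ 0.4326 -0.2855  0.0886]
14 (158.9974822998047, 66.810546875) 0.0774909257888794 1847 [ 0.4332 -0.2855  0.0877]
16 (159.00949096679688, 66.810546875) -1.5610733032226562 1779 [ 0.4329 -0.2856  0.0882]
```

View pics/w1.png

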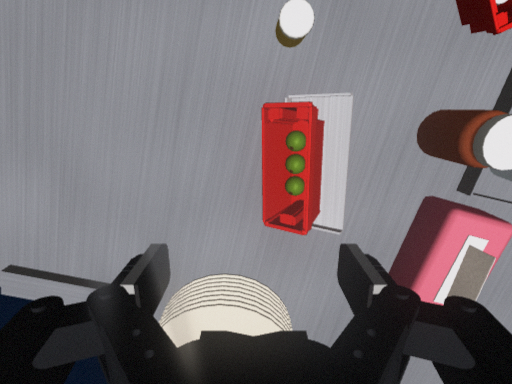

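jog_arm([
  [-0.0065, 0.0209, 0, 0.0013, -0.0019, -0.086, 1],
  [-0.0065, 0.0209, 0, 0.0013, -0.0019, -0.086, 1],
  [-0.0065, 0.0209, 0, 0.0013, -0.0019, -0.086, 1],
  [-0.0065, 0.0209, 0, 0.0013, -0.0019, -0.086, 1],
  [-0.0065, 0.0209, 0, 0.0013, -0.0019, -0.086, 1],
  [-0.0065, 0.0209, 0, 0.0013, -0.0019, -0.086, 1],
  [-0.0065, 0.0209, 0, 0.0013, -0.0019, -0.086, 1],
])

```text
time: 4.92
tool_pos: [0.3918, -0.3067, 0.1556]
tcp_rot: [-1.451, -0.671, -0.307]
wrist_force: [0.5, -1.3, -0.5]
width: 0.999
```

```bash
python3 - <<'E'
from plan import *
print(readout.read_state()["q"],cur()[:3,:3])
plan(GF,6)
p=read_camera("wrist"); cv2.imwrite("pics/w2.png",p["img"])
E
```

```text
[-1.1121 -0.1098  2.3123  0.7897  0.9343 -1.8385] [[ 0.783   0.5764 -0.2338]
 [ 0.2     0.1226  0.9721]
 [ 0.589  -0.8079 -0.0192]]
from [ 0.3918 -0.3067  0.1556] to [ 0.4407 -0.2828  0.0792] rows 6 each [-0.2 15.5  2.1] mm [0.0034 0.0007 0.0032] | mm 15.6 deg 0.3
```

View pics/w2.png

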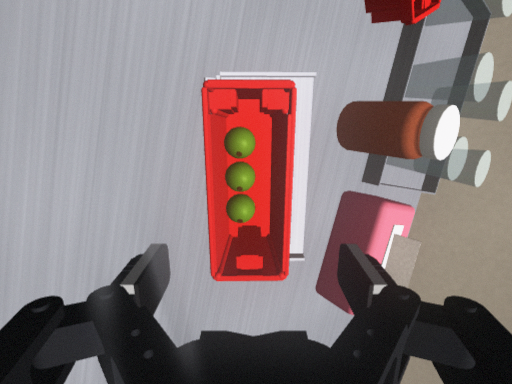

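jog_arm([
  [-0.0002, 0.005, 0.012, 0.02, 0.004, 0.019, 1],
  [0, 0.014, 0, 0, 0, 0, 1],
  [0, 0.014, 0, 0, 0, 0, 1],
  [0, 0.014, 0, 0, 0, 0, 1],
])

```text
time: 5.48
tool_pos: [0.4158, -0.2864, 0.1132]
tcp_rot: [-1.435, -0.652, -0.284]
wrist_force: [1.1, -0.2, -0.4]
width: 1.0
```

```bash
python3 - <<'E'
from plan import *
G=GF.copy(); G[:3,3]+=[-.0004,-.0005,-.0006]; plan(G,1); plan(G,4)
E
```

```text
from [ 0.4158 -0.2864  0.1132] to [ 0.4403 -0.2833  0.0786] rows 1 each [ 0.3 42.4 -3. ] mm [-0.0024 -0.0005 -0.0035] | mm 42.5 deg 0.2
from [ 0.4158 -0.2864  0.1132] to [ 0.4403 -0.2833  0.0786] rows 4 each [ 0.1 10.6 -0.8] mm [-0.0006 -0.0001 -0.0009] | mm 10.6 deg 0.1
```

Descend, settle, then close with moderate force.

jog_arm([
  [0, 0.0115, -0.001, -0.002, 0, -0.003, 1],
  [0, 0.0115, -0.001, 0, 0, 0, 1],
  [0, 0.0115, -0.001, 0, 0, 0, 1],
  [0, 0.0085, 0, 0, 0, 0, 1],
  [0, 0, 0, 0, 0, 0, 1],
])

```text
time: 6.1
tool_pos: [0.443, -0.2821, 0.0743]
tcp_rot: [-1.434, -0.654, -0.285]
wrist_force: [0.2, -0.2, 0.2]
width: 1.004
```

```bash
python3 - <<'E'
from plan import *
G=GF.copy(); G[:3,3]+=[-.0004,-.0005,-.0006]; plan(G,1)
E
```

```text
from [ 0.443  -0.2821  0.0743] to [ 0.4403 -0.2833  0.0786] rows 1 each [ 0.  -5.2 -0.5] mm [-0.0028  0.0002 -0.0014] | mm 5.2 deg 0.2
```

jog_arm([
  [0, -0.005, -0.0005, -0.003, 0, -0.001, 1],
  [0, 0, 0, 0, 0, 0, 0.6],
  [0, 0, 0, 0, 0, 0, 0.6],
  [0, 0, 0, 0, 0, 0, 0.6],
  [0, 0, 0, 0, 0, 0, 0.6],
], force=40)

```text
time: 6.72
tool_pos: [0.4395, -0.2841, 0.0794]
tcp_rot: [-1.438, -0.654, -0.288]
wrist_force: [-0.1, 0.8, -1.1]
width: 0.759
```

```bash
python3 - <<'E'
from plan import *
print(readout.read_state())
p=read_camera("wrist"); cv2.imwrite("pics/w3.png",p["img"])
E
```

```text
{'time': 6.725, 'q': array([-0.9746,  0.0491,  2.3299,  0.9055,  0.7518, -1.8983]), 'joint_vel': array([-0.0001, -0.002 ,  0.0041, -0.0039, -0.002 ,  0.0009]), 'joint_torque': array([ -0.0192, -31.1855, -28.3577,   2.1885,   1.0716,  -0.0013]), 'tool_pos': array([ 0.4395, -0.2841,  0.0794]), 'tcp_rot': array([-1.4384, -0.6543, -0.2878]), 'wrist_force': array([-0.072 ,  0.771 , -1.0524]), 'torque': array([-0.0787,  0.4387, -0.0339]), 'width': 0.7587202074988839}
```

View pics/w3.png

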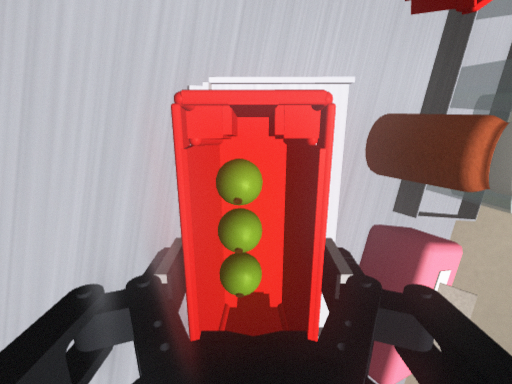

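jog_arm([
  [0, -0.003, 0, 0, 0, 0, 0.6],
  [0, -0.005, 0, 0, 0, 0, 0.6],
  [0, -0.008, 0, 0, 0, 0, 0.6],
  [0, -0.012, 0, 0, 0, 0, 0.6],
  [0, -0.014, 0, 0, 0, 0, 0.6],
  [0, -0.014, 0, 0, 0, 0, 0.6],
  [0, -0.014, 0, 0, 0, 0, 0.6],
  [0, -0.012, 0, 0, 0, 0, 0.6],
  [0, -0.008, 0, 0, 0, 0, 0.6],
  [0, -0.004, 0, 0, 0, 0, 0.6],
])

```text
time: 8.02
tool_pos: [0.3832, -0.2983, 0.1626]
tcp_rot: [-1.44, -0.654, -0.288]
wrist_force: [-0.1, -0.6, -1.5]
width: 0.765
```

```bash
python3 - <<'E'
from plan import *
s=readout.read_state(); print(s["q"],s["wrist_force"],s["torque"])
# level at raised spot
B=H(down(14),[.44,-.27,.27]); plan(B,20)
C=H(down(39),[.611,.0035,.25]); plan(C,16,B)
E
```

```text
[-1.1118 -0.1371  2.3123  0.7476  0.9649 -1.7948] [-0.11   -0.5783 -1.5052] [-0.1217  0.4282 -0.0213]
from [ 0.3832 -0.2983  0.1626] to [ 0.44 -0.27  0.27] rows 20 each [ 4.7 -4.2  0.7] mm [ 0.0002 -0.      0.0305] | mm 6.3 deg 1.7
from [ 0.44 -0.27  0.27] to [0.611  0.0035 0.25  ] rows 16 each [17.2  1.3 10.8] mm [ 0.     -0.0273  0.    ] | mm 20.4 deg 1.6
```

jog_arm([
  [0.003, -0.003, 0.0007, 0, 0, 0.02, 0.6],
  [0.0047, -0.0042, 0.0007, 0.0002, 0, 0.0305, 0.6],
  [0.0047, -0.0042, 0.0007, 0.0002, 0, 0.0305, 0.6],
  [0.0047, -0.0042, 0.0007, 0.0002, 0, 0.0305, 0.6],
  [0.0047, -0.0042, 0.0007, 0.0002, 0, 0.0305, 0.6],
  [0.0047, -0.0042, 0.0007, 0.0002, 0, 0.0305, 0.6],
  [0.0047, -0.0042, 0.0007, 0.0002, 0, 0.0305, 0.6],
  [0.0047, -0.0042, 0.0007, 0.0002, 0, 0.0305, 0.6],
  [0.0047, -0.0042, 0.0007, 0.0002, 0, 0.0305, 0.6],
  [0.0047, -0.0042, 0.0007, 0.0002, 0, 0.0305, 0.6],
])

```text
time: 9.28
tool_pos: [0.4001, -0.282, 0.2164]
tcp_rot: [-1.502, -0.42, -0.047]
wrist_force: [0.5, 0.4, -1.8]
width: 0.759
```

jog_arm([
  [0.0047, -0.0042, 0.0007, 0.0002, 0, 0.0305, 0.6],
  [0.0047, -0.0042, 0.0007, 0.0002, 0, 0.0305, 0.6],
  [0.0047, -0.0042, 0.0007, 0.0002, 0, 0.0305, 0.6],
  [0.0047, -0.0042, 0.0007, 0.0002, 0, 0.0305, 0.6],
  [0.0047, -0.0042, 0.0007, 0.0002, 0, 0.0305, 0.6],
  [0.0047, -0.0042, 0.0007, 0.0002, 0, 0.0305, 0.6],
  [0.0047, -0.0042, 0.0007, 0.0002, 0, 0.0305, 0.6],
  [0.0047, -0.0042, 0.0007, 0.0002, 0, 0.0305, 0.6],
  [0.0047, -0.0042, 0.0007, 0.0002, 0, 0.03, 0.6],
])

```text
time: 10.4
tool_pos: [0.4323, -0.2641, 0.2587]
tcp_rot: [-1.536, -0.197, 0.182]
wrist_force: [-0.1, 0.4, -2.0]
width: 0.764
```

```bash
cat > tubfit.py <<'E'
from plan import *
from fit import rimfit
def tub(n,near,zlo,zhi,rad=.13,save=None):
    p=read_camera(n); W=cloud(p); i=p["img"].astype(int); r=(i[...,2]>90)&(i[...,1]<60)&(i[...,0]<60)
    F=W[r]; F=F[np.hypot(F[:,0]-near[0],F[:,1]-near[1])<rad]
    if save: cv2.imwrite(save,p["img"])
    try: print(n,*rimfit(F,np.eye(3),zlo,zhi))
    except Exception as e: print(n,"fail",e)
    return p
E
python3 - <<'E'
from tubfit import *
s=readout.read_state(); T=cur(); print(s["q"],T[:3],s["wrist_force"])
for n in("scene","side"): tub(n,T[:2,3],T[2,3]+.003,T[2,3]+.021)
C=H(down(39),[.611,.0035,.25]); plan(C,16)
E
```

```text
[-0.6147 -0.0604  1.9348  0.0272  1.2778 -0.8653] [[ 0.9707  0.0065 -0.2402  0.4323]
 [ 0.24    0.0274  0.9704 -0.2641]
 [ 0.0128 -0.9996  0.025   0.2587]] [-0.13    0.3969 -1.9867]
scene [ 0.4313 -0.2624] (161.62173461914062, 70.077392578125) -75.90465831756592 189 0.2703939964330814
side [ 0.4345 -0.2673] (155.41905212402344, 66.89778137207031) -76.06419849395752 414 0.2654502751742026
from [ 0.4333 -0.2641  0.2592] to [0.611  0.0035 0.25  ] rows 16 each [17.4  0.9 10.3] mm [-0.0013 -0.0273  0.0012] | mm 20.2 deg 1.6
```

jog_arm([
  [0.008, 0, 0.005, 0, -0.0137, 0, 0.6],
  [0.014, 0.001, 0.008, -0.0013, -0.0273, 0.0012, 0.6],
  [0.0174, 0.001, 0.0103, -0.0013, -0.0273, 0.0012, 0.6],
  [0.0174, 0.001, 0.0103, -0.0013, -0.0273, 0.0012, 0.6],
  [0.0174, 0.001, 0.0103, -0.0013, -0.0273, 0.0012, 0.6],
  [0.0174, 0.001, 0.0103, -0.0013, -0.0273, 0.0012, 0.6],
  [0.0174, 0.001, 0.0103, -0.0013, -0.0273, 0.0012, 0.6],
  [0.0174, 0.001, 0.0103, -0.0013, -0.0273, 0.0012, 0.6],
  [0.0174, 0.001, 0.0103, -0.0013, -0.0273, 0.0012, 0.6],
  [0.0174, 0.001, 0.0103, -0.0013, -0.0273, 0.0012, 0.6],
])

```text
time: 11.75
tool_pos: [0.5539, -0.1062, 0.2515]
tcp_rot: [-1.518, -0.411, 0.401]
wrist_force: [0.7, -1.1, -1.6]
width: 0.764
```

```bash
python3 - <<'E'
from plan import *
C=H(down(39),[.611,.0035,.22]); plan(C,7)
E
```

```text
from [ 0.5539 -0.1062  0.2515] to [0.611  0.0035 0.22  ] rows 7 each [15.5  4.6  8.5] mm [-0.0017 -0.0231  0.0015] | mm 18.3 deg 1.3
```

jog_arm([
  [0.0165, 0.0046, 0.0095, -0.0017, -0.0231, 0.0015, 0.6],
  [0.0165, 0.0046, 0.0095, -0.0017, -0.0231, 0.0015, 0.6],
  [0.0165, 0.0046, 0.0095, -0.0017, -0.0231, 0.0015, 0.6],
  [0.0165, 0.0046, 0.0095, -0.0017, -0.0231, 0.0015, 0.6],
  [0.0165, 0.0046, 0.0095, -0.0017, -0.0231, 0.0015, 0.6],
  [0.0155, 0.0046, 0.007, -0.0017, -0.0231, 0.0015, 0.6],
  [0.009, 0.0046, 0.004, -0.0017, -0.0231, 0.0015, 0.6],
  [0, 0, 0, 0, 0, 0, 0.6],
])

```text
time: 12.75
tool_pos: [0.6141, 0.0117, 0.2167]
tcp_rot: [-1.502, -0.542, 0.546]
wrist_force: [0.3, 0.4, -1.6]
width: 0.76
```

```bash
python3 - <<'E'
from tubfit import *
T=cur(); print(T[:3])
for n in("scene","side"):
    p=tub(n,(.611,.0035),T[2,3]+.003,T[2,3]+.021,save=f"pics/{n}3.png"); 
    W=cloud(p); i=p["img"].astype(int); r=(i[...,2]>90)&(i[...,1]<60)&(i[...,0]<60)
    F=W[r]; F=F[np.hypot(F[:,0]-.611,F[:,1]-.0035)<.13]; print(rimfit(F,np.eye(3),.057,.072))
C=H(down(39),[.611,.0035,.22]); plan(C,1)
a=cv2.imread("pics/scene3.png")[120:300,130:370];b=cv2.imread("pics/side3.png")[90:270,180:420]
cv2.imwrite("pics/v3.png",cv2.resize(np.hstack([a,b]),(800,300)))
E
```

```text
[[ 0.7679 -0.002  -0.6406  0.6141]
 [ 0.6406 -0.0009  0.7679  0.0117]
 [-0.0021 -1.      0.0006  0.2167]]
scene [0.6143 0.0141] (159.18960571289062, 67.93446350097656) -49.75537872314453 336 0.22736492512958334
(array([0.611 , 0.0051]), (158.85565185546875, 69.68302154541016), -50.72346496582031, np.int64(350), np.float64(0.06476162100106836))
side [0.6141 0.01  ] (159.42333984375, 67.91452026367188) -49.86960220336914 527 0.22447978010112002
(array([0.6114, 0.0011]), (157.95770263671875, 68.09878540039062), -50.23416519165039, np.int64(470), np.float64(0.061593236608751156))
from [0.614  0.0109 0.2172] to [0.611  0.0035 0.22  ] rows 1 each [-7.1 -2.8 -3.8] mm [-0.      0.0133 -0.0017] | mm 8.5 deg 0.8
```

View pics/v3.png

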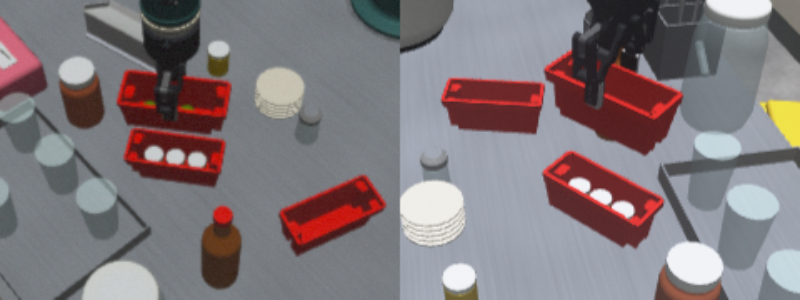

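jog_arm([
  [-0.004, 0.004, -0.002, 0, 0.0157, -0.002, 0.6],
  [-0.003, 0.01, -0.0025, 0, 0, 0, 0.6],
  [0, 0.012, 0, 0, 0, 0, 0.6],
  [0, 0.012, 0, 0, 0, 0, 0.6],
  [0, 0.012, 0, 0, 0, 0, 0.6],
  [0, 0.008, 0, 0, 0, 0, 0.6],
  [0, 0, 0, 0, 0, 0, 0.6],
])

```text
time: 13.72
tool_pos: [0.6099, 0.0004, 0.1543]
tcp_rot: [-1.505, -0.526, 0.529]
wrist_force: [-0.2, -0.3, -1.0]
width: 0.76
```

```bash
python3 - <<'E'
from tubfit import *
T=cur(); print(T[:3])
for n in("scene","side"):
    p=tub(n,(.611,.0035),T[2,3]+.003,T[2,3]+.021)
    W=cloud(p); i=p["img"].astype(int); r=(i[...,2]>90)&(i[...,1]<60)&(i[...,0]<60)
    F=W[r]; F=F[np.hypot(F[:,0]-.611,F[:,1]-.0035)<.13]; print(rimfit(F,np.eye(3),.057,.072))
plan(H(down(38.9),[.611,.0023,.118]),1)
E
```

```text
[[ 0.7812 -0.0015 -0.6243  0.6099]
 [ 0.6243 -0.0002  0.7812  0.0004]
 [-0.0013 -1.      0.0008  0.1543]]
scene [0.61   0.0027] (159.36927795410156, 68.46849822998047) -50.80779266357422 308 0.16509295057632878
(array([0.6128, 0.0067]), (159.1995391845703, 64.93144989013672), -48.890377044677734, np.int64(204), np.float64(0.06478400690792568))
side [ 0.6103 -0.0011] (159.32366943359375, 68.54161071777344) -50.90447235107422 479 0.1622160483197816
(array([ 0.6097, -0.0002]), (159.383056640625, 67.74254608154297), -48.10031509399414, np.int64(325), np.float64(0.06214092941821292))
from [0.6107 0.0004 0.1555] to [0.611  0.0023 0.118 ] rows 1 each [ 1.5 37.5  1.3] mm [ 0.0004 -0.0047  0.0001] | mm 37.6 deg 0.3
```

jog_arm([
  [0.0022, 0.006, 0.0013, 0, -0.003, 0, 0.6],
  [0, 0.01, 0, 0, 0, 0, 0.6],
  [0, 0.009, 0, 0, 0, 0, 0.6],
  [0, 0.005, 0, 0, 0, 0, 0.6],
  [0, 0, 0, 0, 0, 0, 0.6],
])

```text
time: 14.45
tool_pos: [0.6124, 0.0031, 0.1243]
tcp_rot: [-1.506, -0.532, 0.529]
wrist_force: [0.4, -0.2, -1.0]
width: 0.764
```

```bash
python3 - <<'E'
from tubfit import *
T=cur(); print(T[:3],readout.read_state()["wrist_force"])
for n in("scene","side"): tub(n,(.611,.0035),T[2,3]+.003,T[2,3]+.021,save=f"pics/{n}4.png")
print(cur()[:3,3])
E
```

```text
[[ 0.779   0.0022 -0.6271  0.6124]
 [ 0.6271 -0.0003  0.779   0.0031]
 [ 0.0015 -1.     -0.0016  0.1243]] [ 0.3593 -0.2167 -1.014 ]
scene [0.6112 0.005 ] (158.69102478027344, 72.30307006835938) -51.9494743347168 304 0.13501253303891098
side [0.613  0.0018] (159.06248474121094, 69.36238861083984) -51.419158935546875 437 0.13213215143197576
[0.6129 0.0031 0.125 ]
```

jog_arm([
  [-0.0008, 0.004, 0.0005, 0, 0, 0, 0.6],
  [0, 0.004, 0, 0, 0, 0, 0.6],
  [0, 0.003, 0, 0, 0, 0, 0.6],
  [0, 0.001, 0, 0, 0, 0, 0.6],
  [0, 0, 0, 0, 0, 0, 0.6],
])

```text
time: 15.18
tool_pos: [0.6125, 0.0029, 0.113]
tcp_rot: [-1.507, -0.534, 0.527]
wrist_force: [-0.1, -0.3, -2.3]
width: 0.759
```

jog_arm([
  [0, 0.002, 0, 0, 0, 0, 0.6],
  [0, 0.002, 0, 0, 0, 0, 0.6],
  [0, 0, 0, 0, 0, 0, 0.6],
])

```text
time: 15.55
tool_pos: [0.6126, 0.0029, 0.1089]
tcp_rot: [-1.507, -0.534, 0.527]
wrist_force: [-0.7, 0.9, -1.6]
width: 0.76
```

```bash
python3 - <<'E'
from tubfit import *
f=[]
for n in("scene","side"):
    T=cur(); tub(n,(.611,.0035),T[2,3]+.003,T[2,3]+.021); s=readout.read_state(); print(s["wrist_force"],s["tool_pos"],s["torque"])
E
```

```text
scene [0.6125 0.0058] (158.5109100341797, 67.0263442993164) -51.11383819580078 285 0.1197393521886222
[ 0.4265 -0.4717 -1.5546] [0.6127 0.0029 0.109 ] [0.0131 0.019  0.0129]
side [0.6132 0.0023] (159.72357177734375, 70.51852416992188) -51.32426452636719 403 0.11659935456384052
[ 0.1459 -0.7384 -1.4188] [0.6128 0.0029 0.1091] [ 0.0326  0.0636 -0.011 ]
```

jog_arm([
  [-0.0013, 0, 0.0005, 0, 0, 0, 0.6],
  [0, 0.0015, 0, 0, 0, 0, 0.6],
  [0, 0.001, 0, 0, 0, 0, 0.6],
  [0, 0, 0, 0, 0, 0, 0.6],
])

```text
time: 16.15
tool_pos: [0.6118, 0.0024, 0.1088]
tcp_rot: [-1.508, -0.535, 0.526]
wrist_force: [-0.8, -0.4, -1.3]
width: 0.759
```

```bash
python3 - <<'E'
from tubfit import *
f=[]
for n in("scene","side"):
    T=cur(); tub(n,(.611,.0035),T[2,3]+.003,T[2,3]+.021,save=f"pics/{n}5.png"); s=readout.read_state(); print(s["wrist_force"],s["tool_pos"],s["torque"])
E
```

```text
scene [0.6114 0.0046] (159.5066375732422, 69.82666015625) -51.285606384277344 307 0.11932723512570442
[ 0.2803 -0.0671 -0.6927] [0.6119 0.0023 0.1088] [0.0171 0.0327 0.0304]
side [0.6115 0.0009] (159.4222412109375, 69.12129211425781) -50.56385040283203 417 0.116183043182017
[0.3798 0.9206 1.3086] [0.6119 0.0024 0.1087] [-0.0576  0.1114  0.0572]
```

jog_arm([
  [0, 0.0015, 0, 0, 0, 0, 0.6],
  [0, 0.001, 0, 0, 0, 0, 0.6],
])

```text
time: 16.5
tool_pos: [0.612, 0.0023, 0.1086]
tcp_rot: [-1.508, -0.535, 0.526]
wrist_force: [-3.6, 0.2, 5.2]
width: 0.766
```

```bash
python3 - <<'E'
from tubfit import *
for k in range(3):
    s=readout.read_state(); print(s["wrist_force"],s["tool_pos"],s["torque"]); p=read_camera("side")
a=cv2.imread("pics/scene5.png")[120:300,130:370];b=p["img"][90:270,180:420]
cv2.imwrite("pics/v4.png",cv2.resize(np.hstack([a,b]),(800,300),interpolation=cv2.INTER_CUBIC))
E
```

```text
[-3.6237  0.23    5.1612] [0.612  0.0023 0.1086] [-0.0362  0.6588 -0.0211]
[-3.8129 -0.3469  6.9784] [0.612  0.0023 0.1086] [-0.0664  0.7308 -0.0439]
[-3.8459 -0.1106  6.4883] [0.612  0.0023 0.1086] [-0.0476  0.745  -0.0322]
```

View pics/v4.png

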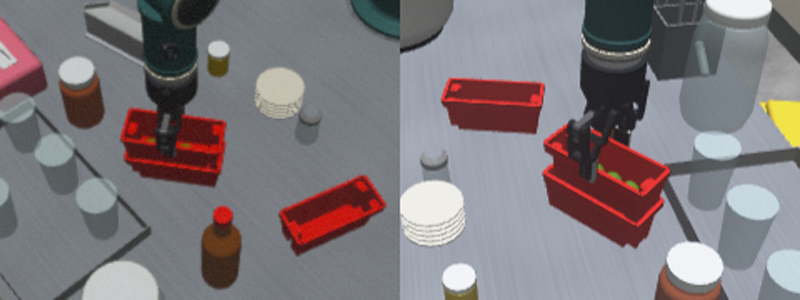

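jog_arm([
  [0, -0.0007, 0, 0, 0, 0, 0.6],
  [0, 0, 0, 0, 0, 0, 0.8],
  [0, 0, 0, 0, 0, 0, 0.9],
  [0, 0, 0, 0, 0, 0, 1],
  [0, 0, 0, 0, 0, 0, 1],
  [0, -0.008, 0, 0, 0, 0, 1],
  [0, -0.015, 0, 0, 0, 0, 1],
  [0, -0.03, 0, 0, 0, 0, 1],
  [0, -0.04, 0, 0, 0, 0, 1],
  [0, -0.04, 0, 0, 0, 0, 1],
])

```text
time: 17.9
tool_pos: [0.6095, 0.0025, 0.245]
tcp_rot: [-1.506, -0.532, 0.529]
wrist_force: [-0.1, -0.2, 0.1]
width: 0.999
```

```bash
python3 - <<'E'
from tubfit import *
s=readout.read_state(); print(s["q"],cur()[:3,3])
for n in("scene","side"):
    p=tub(n,(.611,.0035),.109,.128,save=f"pics/{n}6.png")
    W=cloud(p); i=p["img"].astype(int); r=(i[...,2]>90)&(i[...,1]<60)&(i[...,0]<60)
    F=W[r]; S=F[np.hypot(F[:,0]-.498,F[:,1]-.25)<.13]; print("spare",rimfit(S,np.eye(3),.057,.072))
    F=F[np.hypot(F[:,0]-.611,F[:,1]-.0035)<.13]; k=(F[:,2]>.11); Q=F[k]
    A=np.c_[Q[:,:2]-[.611,.0035],np.ones(len(Q))]; Q=Q; w=np.ones(len(Q),bool)
    for _ in range(8):
        c=np.linalg.lstsq(A[w],Q[w,2],rcond=None)[0]; w=abs(A@c-Q[:,2])<.003
    print("level deg",np.rad2deg(c[:2]),c[2])
P=H(down(-106),[.4975,.2495,.16]); plan(P,20)
E
```

```text
[-0.0366  0.1405  1.7514 -0.0005  1.2481 -0.7141] [0.6095 0.0025 0.245 ]
scene [0.6114 0.0043] (159.3223876953125, 69.56150817871094) -51.51588821411133 395 0.11923231452420802
spare (array([0.4981, 0.2517]), (160.60357666015625, 66.17562866210938), -16.216896057128906, np.int64(414), np.float64(0.06480665235955069))
level deg [ 0.0688 -0.1217] 0.11990854533829348
side [0.6126 0.0012] (159.7779083251953, 69.33729553222656) -51.044132232666016 682 0.1153676364675082
spare (array([0.4984, 0.2478]), (157.12014770507812, 72.62370300292969), -15.511314392089844, np.int64(322), np.float64(0.061397321911701774))
level deg [-0.4288 -0.6394] 0.11619941537720395
from [0.6133 0.0023 0.2508] to [0.4975 0.2495 0.16  ] rows 20 each [-14.9   4.4  10.4] mm [-0.0004  0.1264  0.0008] | mm 18.6 deg 7.2
```

```bash
python3 - <<'E'
from plan import *
plan(H(down(-106.3),[.498,.2497,.2]),18)
E
```

```text
from [0.6133 0.0023 0.2508] to [0.498  0.2497 0.2   ] rows 18 each [-16.4   2.7  11.6] mm [-0.0005  0.1407  0.0008] | mm 20.3 deg 8.1
```

jog_arm([
  [-0.0164, 0.0027, 0.0116, 0, 0.1407, 0, 1],
  [-0.0164, 0.0027, 0.0116, 0, 0.1407, 0, 1],
  [-0.0164, 0.0027, 0.0116, 0, 0.1407, 0, 1],
  [-0.0164, 0.0027, 0.0116, 0, 0.1407, 0, 1],
  [-0.0164, 0.0027, 0.0116, 0, 0.1407, 0, 1],
  [-0.0164, 0.0027, 0.0116, 0, 0.1407, 0, 1],
  [-0.0164, 0.0027, 0.0116, 0, 0.1407, 0, 1],
  [-0.0164, 0.0027, 0.0116, 0, 0.1407, 0, 1],
  [-0.0164, 0.0027, 0.0116, 0, 0.1407, 0, 1],
])

```text
time: 19.12
tool_pos: [0.4643, 0.0868, 0.2299]
tcp_rot: [-1.507, 0.477, -0.513]
wrist_force: [0.4, 1.4, -0.4]
width: 0.998
```

jog_arm([
  [-0.0164, 0.0027, 0.0116, 0, 0.1407, 0, 1],
  [-0.0164, 0.0027, 0.0116, 0, 0.1407, 0, 1],
  [-0.0164, 0.0027, 0.0116, 0, 0.1407, 0, 1],
  [-0.0164, 0.0027, 0.0116, 0, 0.1407, 0, 1],
  [-0.0164, 0.0027, 0.0116, 0, 0.1407, 0, 1],
  [-0.0164, 0.0027, 0.0116, 0, 0.1407, 0, 1],
  [-0.0164, 0.0027, 0.0116, 0, 0.1407, 0, 1],
])

```text
time: 20.0
tool_pos: [0.4782, 0.225, 0.2144]
tcp_rot: [-1.149, 1.248, -1.28]
wrist_force: [-0.3, -0.3, -0.2]
width: 1.001
```

```bash
python3 - <<'E'
from tubfit import *
print(readout.read_state()["q"])
tub("wrist",(.498,.25),.057,.072)
P=H(down(-106.3),[.4982,.2497,.12]); plan(P,5)
E
```

```text
[ 0.3993 -0.0078  1.9671 -0.0116  1.1565  2.0548]
wrist [0.4969 0.2499] (158.613525390625, 65.07565307617188) -16.031822204589844 2278 0.06407611927790996
from [0.4795 0.2267 0.2143] to [0.4982 0.2497 0.12  ] rows 5 each [-5.1 18.9  2.6] mm [-0.0057  0.04   -0.0015] | mm 19.8 deg 2.3
```

jog_arm([
  [-0.0051, 0.0185, 0.0026, -0.0057, 0.04, -0.0015, 1],
  [-0.0051, 0.0185, 0.0026, -0.0057, 0.04, -0.0015, 1],
  [-0.0051, 0.0185, 0.0026, -0.0057, 0.04, -0.0015, 1],
  [-0.0051, 0.0185, 0.0026, -0.0057, 0.04, -0.0015, 1],
  [-0.0051, 0.0185, 0.0026, -0.0057, 0.04, -0.0015, 1],
  [0, 0, 0, 0, 0, 0, 1],
])

```text
time: 20.8
tool_pos: [0.4987, 0.2499, 0.1228]
tcp_rot: [-1.063, 1.411, -1.412]
wrist_force: [0.9, 0.9, 0.4]
width: 1.005
```

```bash
python3 - <<'E'
from plan import *
plan(H(down(-106.1),[.4976,.2498,.053]),1)
E
```

```text
from [0.4987 0.2499 0.1228] to [0.4976 0.2498 0.053 ] rows 1 each [ 0.4 69.8 -1.1] mm [-0.0016  0.0021 -0.0006] | mm 69.8 deg 0.2
```

jog_arm([
  [0, 0.014, -0.001, -0.0016, 0.002, 0, 1],
  [0, 0.015, 0, 0, 0, 0, 1],
  [0, 0.015, 0, 0, 0, 0, 1],
  [0, 0.013, 0, 0, 0, 0, 1],
  [0, 0.009, 0, 0, 0, 0, 1],
  [0, 0, 0, 0, 0, 0, 1],
])

```text
time: 21.55
tool_pos: [0.4979, 0.2498, 0.054]
tcp_rot: [-1.062, 1.411, -1.411]
wrist_force: [0.4, -0.4, 0.1]
width: 1.002
```

```bash
python3 - <<'E'
from plan import *
plan(H(down(-106.1),[.4976,.2498,.053]),1)
E
```

```text
from [0.4979 0.2498 0.054 ] to [0.4976 0.2498 0.053 ] rows 1 each [ 0.   1.  -0.3] mm [-0.0012  0.0027 -0.0015] | mm 1.0 deg 0.2
```

jog_arm([
  [0, 0.001, 0, -0.001, 0, -0.001, 0.6],
  [0, 0, 0, 0, 0, 0, 0.6],
  [0, 0, 0, 0, 0, 0, 0.6],
  [0, 0, 0, 0, 0, 0, 0.6],
  [0, -0.005, 0, 0, 0, 0, 0.6],
  [0, -0.015, 0, 0, 0, 0, 0.6],
  [0, -0.03, 0, 0, 0, 0, 0.6],
  [0, -0.03, 0, 0, 0, 0, 0.6],
  [0, -0.04, 0, 0, 0, 0, 0.6],
  [0, -0.04, 0, 0, 0, 0, 0.6],
], force=40)

```text
time: 22.8
tool_pos: [0.4958, 0.2488, 0.2186]
tcp_rot: [-1.069, 1.413, -1.411]
wrist_force: [1.5, 0.7, -0.7]
width: 0.758
```

```bash
python3 - <<'E'
from tubfit import *
s=readout.read_state(); T=cur(); print(s["q"],s["wrist_force"])
for n in("scene","side"): tub(n,T[:2,3],T[2,3]+.003,T[2,3]+.021)
plan(H(down(-40),[.46,.10,.28]),10); 
print(R.from_matrix(T[:3,:3]).as_euler('zyx'))
E
```

```text
[0.4201 0.0586 1.8909 0.0002 1.1963 2.269 ] [ 1.4893  0.7149 -0.719 ]
scene [0.496  0.2496] (160.1738739013672, 68.4803695678711) -15.965705871582031 328 0.23039930801150516
side [0.4984 0.2492] (160.6576385498047, 72.20033264160156) -14.583244323730469 692 0.23007641259815437
from [0.4994 0.2504 0.2236] to [0.46 0.1  0.28] rows 10 each [14.4 -5.7 -7.8] mm [-0.0007 -0.1151 -0.0001] | mm 17.4 deg 6.6
[3.1273 1.2926 1.5829]
```

```bash
python3 - <<'E'
from plan import *
plan(H(down(39.1),[.611,.0023,.27]),20)
E
```

```text
from [0.4994 0.2504 0.2236] to [0.611  0.0023 0.27  ] rows 20 each [15.8 -2.4 -8.7] mm [-0.0004 -0.1266  0.0002] | mm 18.2 deg 7.3
```

jog_arm([
  [0.0158, -0.0054, -0.0087, 0, -0.1266, 0, 0.6],
  [0.0158, -0.0054, -0.0087, 0, -0.1266, 0, 0.6],
  [0.0158, -0.0054, -0.0087, 0, -0.1266, 0, 0.6],
  [0.0158, -0.0044, -0.0087, 0, -0.1266, 0, 0.6],
  [0.0158, -0.0024, -0.0087, 0, -0.1266, 0, 0.6],
  [0.0158, -0.0024, -0.0087, 0, -0.1266, 0, 0.6],
  [0.0158, -0.0024, -0.0087, 0, -0.1266, 0, 0.6],
  [0.0158, -0.0024, -0.0087, 0, -0.1266, 0, 0.6],
  [0.0158, -0.0024, -0.0087, 0, -0.1266, 0, 0.6],
  [0.0158, -0.0024, -0.0087, 0, -0.1266, 0, 0.6],
])

```text
time: 24.15
tool_pos: [0.4606, 0.0805, 0.2556]
tcp_rot: [-1.527, 0.42, -0.423]
wrist_force: [0.1, -1.1, -2.1]
width: 0.766
```

```bash
python3 - <<'E'
from plan import *
plan(H(down(39.1),[.611,.0023,.27]),10)
E
```

```text
from [0.4606 0.0805 0.2556] to [0.611  0.0023 0.27  ] rows 10 each [15.9 -1.4 -8.5] mm [-0.0002 -0.122   0.0002] | mm 18.1 deg 7.0
```

jog_arm([
  [0.0159, -0.0014, -0.0085, 0, -0.122, 0, 0.6],
  [0.0159, -0.0014, -0.0085, 0, -0.122, 0, 0.6],
  [0.0159, -0.0014, -0.0085, 0, -0.122, 0, 0.6],
  [0.0159, -0.0014, -0.0085, 0, -0.122, 0, 0.6],
  [0.0159, -0.0014, -0.0085, 0, -0.122, 0, 0.6],
  [0.0159, -0.0014, -0.0085, 0, -0.122, 0, 0.6],
  [0.0159, -0.0014, -0.0085, 0, -0.122, 0, 0.6],
  [0.0159, -0.0014, -0.0085, 0, -0.122, 0, 0.6],
  [0.0159, -0.0014, -0.0085, 0, -0.122, 0, 0.6],
  [0.0159, -0.0014, -0.0085, 0, -0.122, 0, 0.6],
])

```text
time: 25.4
tool_pos: [0.6096, 0.0006, 0.263]
tcp_rot: [-1.491, -0.558, 0.569]
wrist_force: [-0.6, 1.5, -1.4]
width: 0.766
```

```bash
python3 - <<'E'
from plan import *
plan(H(down(39.1),[.611,.0023,.255]),1)
E
```

```text
from [0.6096 0.0006 0.263 ] to [0.611  0.0023 0.255 ] rows 1 each [2.2 8.  0.3] mm [-0.0067  0.0383 -0.0048] | mm 8.3 deg 2.2
```

jog_arm([
  [0.0022, 0.008, 0, -0.0067, 0.0383, -0.0048, 0.6],
  [0, 0.01, 0, 0, 0, 0, 0.6],
  [0, 0.01, 0, 0, 0, 0, 0.6],
  [0, 0, 0, 0, 0, 0, 0.6],
])

```text
time: 25.9
tool_pos: [0.6104, 0.0021, 0.2312]
tcp_rot: [-1.502, -0.532, 0.538]
wrist_force: [-0.5, -0.7, -0.8]
width: 0.764
```

```bash
cat > cmp.py <<'E'
from tubfit import *
def go():
    T=cur(); s=readout.read_state(); print(T[:3],s["wrist_force"])
    ref={"scene":(.6114,.0043),"side":(.6126,.0012)}
    for n in("scene","side"):
        p=tub(n,(.611,.003),T[2,3]+.003,T[2,3]+.021,save=f"pics/{n}_c.png"); print("   ref",ref[n])
        W=cloud(p); i=p["img"].astype(int); r=(i[...,2]>90)&(i[...,1]<60)&(i[...,0]<60)
        F=W[r]; F=F[np.hypot(F[:,0]-.611,F[:,1]-.003)<.13]
        if T[2,3]>.19: print("   lime",*rimfit(F,np.eye(3),.110,.127))
    print(cur()[:3,3])
    a=cv2.imread("pics/scene_c.png")[100:280,130:370];b=cv2.imread("pics/side_c.png")[70:250,180:420]
    cv2.imwrite("pics/vc.png",cv2.resize(np.hstack([a,b]),(800,300),interpolation=cv2.INTER_CUBIC))
E
python3 -c "import cmp;cmp.go()"
```

```text
[[ 0.7753 -0.0037 -0.6315  0.6104]
 [ 0.6315  0.0001  0.7753  0.0021]
 [-0.0028 -1.      0.0024  0.2312]] [-0.4535 -0.716  -0.8069]
scene [0.6108 0.0039] (158.79721069335938, 69.64030456542969) -51.10355758666992 356 0.24313532125127008
   ref (0.6114, 0.0043)
   lime [0.6137 0.0061] (159.466552734375, 67.82502746582031) -48.501678466796875 275 0.11891878391098165
side [0.6116 0.0002] (159.06777954101562, 69.35030364990234) -50.46677017211914 646 0.23993353050890562
   ref (0.6126, 0.0012)
   lime [0.6121 0.0005] (159.8427734375, 68.9630126953125) -52.362125396728516 626 0.11579110329741005
[0.6113 0.002  0.2326]
```

View pics/vc.png

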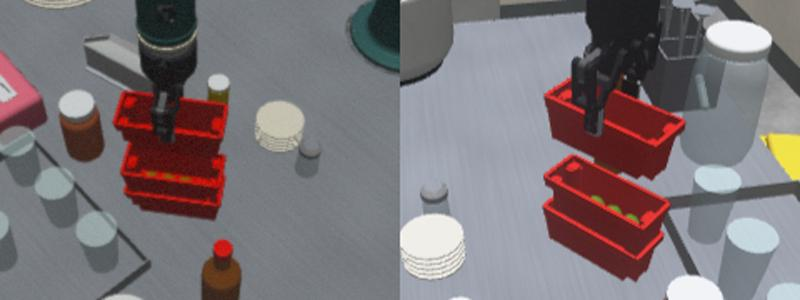

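jog_arm([
  [0.001, 0.008, 0, 0, 0, 0, 0.6],
  [0, 0.013, 0, 0, 0, 0, 0.6],
  [0, 0.013, 0, 0, 0, 0, 0.6],
  [0, 0.011, 0, 0, 0, 0, 0.6],
  [0, 0.007, 0, 0, 0, 0, 0.6],
  [0, 0.003, 0, 0, 0, 0, 0.6],
  [0, 0, 0, 0, 0, 0, 0.6],
])

```text
time: 26.88
tool_pos: [0.6121, 0.0027, 0.1739]
tcp_rot: [-1.503, -0.534, 0.536]
wrist_force: [0.4, 0.0, -1.2]
width: 0.765
```

```bash
python3 -c "import cmp;cmp.go()"
```

```text
[[ 0.7754 -0.001  -0.6315  0.6121]
 [ 0.6315  0.0001  0.7754  0.0027]
 [-0.0008 -1.      0.0007  0.1739]] [ 0.3511  0.049  -1.2231]
scene [0.6126 0.0048] (158.76605224609375, 68.8172607421875) -51.26059341430664 345 0.1856959740424592
   ref (0.6114, 0.0043)
side [0.6148 0.0025] (159.58702087402344, 73.4044189453125) -50.578575134277344 530 0.182639415370225
   ref (0.6126, 0.0012)
[0.6124 0.0027 0.1745]
```

jog_arm([
  [-0.0014, 0.003, 0.0003, 0, 0, 0, 0.6],
  [0, 0.003, 0, 0, 0, 0, 0.6],
  [0, 0.002, 0, 0, 0, 0, 0.6],
  [0, 0.001, 0, 0, 0, 0, 0.6],
  [0, 0, 0, 0, 0, 0, 0.6],
])

```text
time: 27.6
tool_pos: [0.6118, 0.0019, 0.1661]
tcp_rot: [-1.505, -0.536, 0.533]
wrist_force: [0.1, -0.8, -2.1]
width: 0.763
```

```bash
python3 -c "import cmp;cmp.go()"
```

```text
[[ 0.7754  0.0021 -0.6315  0.6118]
 [ 0.6315 -0.0001  0.7754  0.0019]
 [ 0.0016 -1.     -0.0013  0.1661]] [ 0.1466 -0.8451 -2.0973]
scene [0.6127 0.0042] (158.97085571289062, 68.85152435302734) -50.26053237915039 334 0.17803243076074043
   ref (0.6114, 0.0043)
side [ 0.6128 -0.0003] (159.513671875, 70.04969787597656) -51.2483024597168 501 0.17482684575073842
   ref (0.6126, 0.0012)
[0.6118 0.0019 0.1662]
```

jog_arm([
  [0, 0.002, 0, 0, 0, 0, 0.6],
  [0, 0.0015, 0, 0, 0, 0, 0.6],
  [0, 0.0015, 0, 0, 0, 0, 0.6],
  [0, 0, 0, 0, 0, 0, 0.6],
])

```text
time: 28.2
tool_pos: [0.6122, 0.0019, 0.1615]
tcp_rot: [-1.505, -0.537, 0.533]
wrist_force: [-1.0, -0.0, -1.1]
width: 0.76
```

```bash
python3 -c "import cmp;cmp.go()"
```

```text
[[ 0.7753  0.003  -0.6315  0.6122]
 [ 0.6316 -0.0002  0.7753  0.0019]
 [ 0.0022 -1.     -0.0021  0.1615]] [-0.9786 -0.0393 -1.1033]
scene [0.6123 0.0036] (159.21978759765625, 67.9852523803711) -50.865657806396484 340 0.17329587252424822
   ref (0.6114, 0.0043)
side [0.6133 0.0005] (159.53216552734375, 69.49103546142578) -50.76396560668945 490 0.17012301591333942
   ref (0.6126, 0.0012)
[0.6122 0.0019 0.1614]
```

jog_arm([
  [0, 0.0015, 0, 0, 0, 0, 0.6],
  [0, 0.001, 0, 0, 0, 0, 0.6],
])

```text
time: 28.55
tool_pos: [0.6124, 0.0019, 0.1613]
tcp_rot: [-1.505, -0.538, 0.532]
wrist_force: [-1.6, -0.2, 4.1]
width: 0.764
```

```bash
python3 -c "import cmp;cmp.go()"
```

```text
[[ 0.7753  0.0037 -0.6316  0.6124]
 [ 0.6316 -0.0003  0.7753  0.0019]
 [ 0.0027 -1.     -0.0026  0.1613]] [-1.5992 -0.2429  4.0952]
scene [0.6117 0.0029] (159.26499938964844, 70.1438217163086) -51.00586700439453 347 0.17311101409122098
   ref (0.6114, 0.0043)
side [0.6132 0.0001] (159.61831665039062, 69.3102035522461) -50.808494567871094 483 0.16993244773656796
   ref (0.6126, 0.0012)
[0.6125 0.0018 0.1614]
```

Contact at the expected height; release and retreat straight up.

jog_arm([
  [0, -0.0005, 0, 0, 0, 0, 0.6],
  [0, 0, 0, 0, 0, 0, 0.8],
  [0, 0, 0, 0, 0, 0, 0.9],
  [0, 0, 0, 0, 0, 0, 1],
  [0, 0, 0, 0, 0, 0, 1],
  [0, -0.008, 0, 0, 0, 0, 1],
  [0, -0.015, 0, 0, 0, 0, 1],
  [0, -0.03, 0, 0, 0, 0, 1],
  [0, -0.04, 0, 0, 0, 0, 1],
  [0, -0.04, 0, 0, 0, 0, 1],
])

```text
time: 29.9
tool_pos: [0.6105, 0.002, 0.2975]
tcp_rot: [-1.504, -0.535, 0.535]
wrist_force: [-0.2, 0.5, 0.1]
width: 1.0
```

```bash
python3 - <<'E'
from tubfit import *
ims=[]
for n in("scene","side"):
    p=tub(n,(.611,.0035),.163,.182); ims.append(p["img"])
    W=cloud(p); i=p["img"].astype(int); r=(i[...,2]>90)&(i[...,1]<60)&(i[...,0]<60)
    F=W[r]; F=F[np.hypot(F[:,0]-.611,F[:,1]-.0035)<.13]; Q=F[F[:,2]>.163]
    A=np.c_[Q[:,:2]-[.611,.0035],np.ones(len(Q))]; w=np.ones(len(Q),bool)
    for _ in range(8):
        c=np.linalg.lstsq(A[w],Q[w,2],rcond=None)[0]; w=abs(A@c-Q[:,2])<.003
    print("level",np.rad2deg(c[:2]),c[2],w.sum())
    o=np.load(n+"0.npz")["W"]
    for t in ["sauce_bottle","chilli_jar","saucer_pile","pepper_pot","toothpick_pot"]:
        d=spotter.masks_of(p,t)[:1]
        if d: m=d[0]["mask"]; print(t,round(d[0]["p"],2),np.nanmedian(W[m],0),np.nanmedian(o[m],0))
cv2.imwrite("pics/vf.png",cv2.resize(np.hstack([ims[0][100:280,130:370],ims[1][70:250,180:420]]),(800,300),interpolation=cv2.INTER_CUBIC))
s=readout.read_state(); print(s["time"],s["tool_pos"],s["wrist_force"])
E
```

```text
scene [0.613  0.0034] (159.83261108398438, 69.06040954589844) -51.64665603637695 437 0.17298135959662486
level [0.4426 0.6002] 0.17345787888604908 317
sauce_bottle 0.78 [0.6935 0.2053 0.1215] [0.6936 0.2054 0.1207]
chilli_jar 0.66 [ 0.6658 -0.1718  0.0957] [ 0.6655 -0.1717  0.096 ]
saucer_pile 0.67 [0.392  0.029  0.0577] [0.3919 0.0287 0.0575]
pepper_pot 0.7 [0.4029 0.1101 0.0557] [0.4023 0.1105 0.0535]
toothpick_pot 0.51 [ 0.4146 -0.1038  0.0521] [ 0.4146 -0.1042  0.0535]
side [ 0.6136 -0.0003] (158.93576049804688, 69.56013488769531) -50.532875061035156 705 0.16946559290609858
level [-0.1086 -0.2746] 0.17033706371093693 460
sauce_bottle 0.64 [0.6782 0.1772 0.1185] [0.6783 0.1774 0.1176]
chilli_jar 0.85 [ 0.6457 -0.215   0.0946] [ 0.6458 -0.215   0.0946]
saucer_pile 0.92 [0.3819 0.0022 0.0548] [0.3819 0.0027 0.0548]
pepper_pot 0.72 [0.3939 0.0889 0.0595] [0.3939 0.0892 0.0603]
toothpick_pot 0.74 [ 0.4066 -0.128   0.0499] [ 0.4066 -0.1283  0.0505]
30.5 [0.6101 0.002  0.2939] [0.4991 0.2087 0.2391]
```

View pics/vf.png

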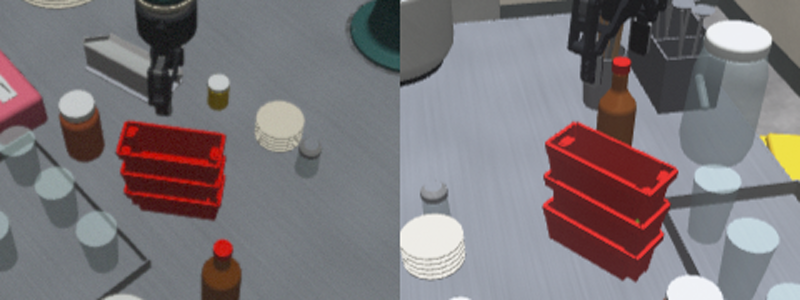

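```bash
python3 -c "
from workcell import bot
print(bot.finish_job())"
```

```text
the job is handed in; nothing more can be done
None
```

The three tubs are stacked as asked, and the job was handed in about 31 s in, well under the 72 s limit. I lifted the lime tub off the stand square to the sheet, levelled it, and set it end for end on the jar tub. The empty tub then went on top, end for end again.

**Final checks:**
- **Heights:** the top rim averages 0.172 m, which is what standing on the ledges should give. The lime tub's rim read 0.118 m, also as expected, so neither tub has nested. The two cameras differ from each other by about 3 mm in height, and I averaged them.
- **Level:** both tubs were within about 0.8° of level after release, which is about what the measurement can resolve.
- **Position:** the tubs sit within about 2 mm of one another. I did not re-measure the jar tub itself after stacking. The set-down forces were only about 5 to 8 N.
- **Bottles, pots and saucers:** each was within 0.5 mm of its starting place in plan in both cameras. Nothing was seen spilled.

No check failed. The limes were visible in their tub when it was set down, but the cover now hides nearly all of them.

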